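# Hold a refillable spray can down on its filling station

### The job

The white spray can with the red cap is empty. Pull it straight up out of its holder, past the spring catches, stand it upright in the sprung ring of the filling station, press it straight down until the ring is fully home, and finish while still holding it pressed down there, so that it goes on filling. Leave the yellow can in its holder and the masking tape, the side cutters and the torch where they lie.

Things in the scene. Friction and masses are not known exactly. Their poses are not given: they have to be found in the camera images.
- red_can: Empty spray can, 0.2 to 0.4 kg: white, 62 mm diameter, 219 mm tall with its red cap (57 mm diameter, from 176 mm up), in a black foot; stands in either cup of the holder. Origin: centre of the foot's underside; z up its axis. Foot: flange 70 mm diameter to 10 mm up, narrowing to 64 mm at 13.5 mm, ends at 24 mm. The cap is fixed on: grip across it (fingertips about 180 mm up) or just below.
- yellow_can: The other spray can, 55 mm in diameter, yellow and dark with a red nozzle and a thin red straw, 200 mm tall, in the same sort of foot (origin: centre of the foot's underside). It stands in the other cup and stays there.
- can_rack: Blue holder fixed to the bench, 104 (x) by 300 mm (y). Origin: centre of its underside, z up. Grey cups at x = 0, y = -75 and +75 mm: floor 12 mm, rim 31 mm above the origin, 75 mm inside. In each, two sprung balls at the x sides snap over the foot's flange: the can comes free by a straight upward pull of 8 to 15 N besides its weight over 10 mm. Steel bar along the back (x = +50 mm), top 77 mm up.
- fill_station: Red filling station fixed to the bench. Origin: on the sprung ring's axis, at the underside; z up. Steel deck 45 mm up, x = -80 to +166, y = -75 to +75 mm. Behind the ring: aluminium reservoir, 80 mm diameter, centre x = 112, y = 28 mm, top 153 mm up; gauge at x = 105, y = -48 mm, top 114 mm up. Three guide posts round the ring, 80 mm high.
- ring_seat (a point): Centre of the seat in the blue sprung ring, on which the can's foot stands. It is 66 mm above the station's origin when the ring is up, 50 mm when fully home, and moves with the ring. The ring's wall rises 16 mm above the seat, 74 mm inside (foot 70 mm), with a mouth flared to about 80 mm.
- fill_ring (a joint): How far the ring is pressed down, m: 0 up (a can standing in it does not sink it), 0.016 fully home at its stop. The spring takes about 8 N at first and 16 N at the stop (the can's weight helps) and pushes the can up again when let go.
- masking_tape: Loose roll of cream masking tape lying flat, 68 mm in diameter, 24 mm high; origin: centre of its underside.
- pliers: Loose side cutters with red handles, 142 mm long, lying flat; origin: their middle, underside.
- torch: Loose black pocket torch, 112 mm long, 32 mm thick, lying; origin: its middle, underside.
Not all that is in view belongs to the job. Leave any green or purple look-alike of the red_can alone.

How it is judged:
On the way:
1. the red-capped can is drawn up out of its cup, clear of the catches (z of red_can in the frame of can_rack above 0.05 m), for 0.2 s.
At the end, for the whole second after the job is handed in: Red-capped can upright (0.08 rad) and at rest in the ring (6 mm off axis, foot 5 mm off the seat at most), held by the robot (over 3 N) with the ring down over 13.5 of 16 mm and over 6 N on the station; yellow can moved under 20 mm; tape, cutters, torch under 40 mm (value of joint fill_ring above 0.0135 m and horizontal distance between red_can and ring_seat below 0.006 m and z of red_can in the frame of ring_seat between -0.004 and 0.005 m and angle between red_can's own z axis and vertical below 0.08 rad and linear speed of red_can below 0.02 m/s and contact force between red_can and fill_station above 6 N and contact force between any of the fingers, the arm and red_can above 3 N and distance of yellow_can from where it was at the start of the episode below 0.02 m and distance of each of masking_tape, pliers, torch from where it was at the start of the episode below 0.04 m); the arm keeps its last pose, push and grip.
It fails at once if the yellow can is pulled or knocked out of its place (distance of yellow_can from where it was at the start of the episode above 0.02 m).
It fails at once if the masking tape, side cutters or torch is pushed away (distance of any of masking_tape, pliers, torch from where it was at the start of the episode above 0.04 m).
It also fails if it takes over 48 s, if anything falls off the work surface, if the arm or the gripper's body presses on something with over 40 N, if the wrist force passes 120 N, or if a joint passes its speed limit or range.

### The arm

A 7-joint arm with a two-finger parallel gripper is mounted at the origin on a cart in front of the work surface, level with it; the furniture and walls round the work are solid. World frame = base frame: x ahead of the robot, y to its left, z up, the work surface at z = 0. Lengths are in m, angles in rad, forces in N, time in s.
With the tool pointing down it reaches from about 0.35 to 0.9 m from the base axis. Payload 8.1 kg.
Tool frame: the origin (TCP) lies where the fingers leave the gripper's body, on its centre line; the fingertips stand 66 mm ahead of it and the grasp point (between the pads) lies 47 mm ahead of it (arm.tip_reach is the distance from the TCP to the fingertips, in m); z points along the fingers, y is the direction in which the jaws open and shut (so a half turn about z gives the same grasp; the last joint's range is limited). The gripper opens to 92 mm and grips with 3 to 60 N. Pads are 19 mm wide; open, the fingers measure 130 mm over their backs; the gripper's body (75 mm by 190 mm) begins 47 mm behind the grasp point.
Start: joints at [-1.392, 0.434, 0.025, 1.573, -0.012, 1.134, -0.075], TCP at [0.174, 0.6, 0.292] pointing down, gripper open.
Joint ranges: [-2.62, 2.62], [-0.44, 2.09], [-1.27, 1.32], [0.08, 2.57], [-1.32, 4.46], [0.12, 2], [-2.74, 2.74]. Speed limits (rad/s): [2.22, 2.22, 3.01, 3.01, 3.14, 3.14, 3.14].

### API

Orientations are given as a rotation vector (axis times angle).
In Python, from cell import arm gives the robot as it stands.
- The arm moves only by the tool carry_out, never from a script. Its argument "plan" is a list of rows, each a list of 5 numbers: the shift along the world's x, y, z in cm, then the turn about the world's z in rad, then the finger opening in cm, from 0 to 9.18. In form: [[tx, ty, tz, spin, fingers], ...]. A call has 1 to 20 rows; each row is the pose to reach, as a shift and turn from the pose measured when the call began; what a row does not reach only later rows make up. A row lasts 1/10 s, in which the tool goes at most 50 mm and 8.59 degrees, less where a joint would pass 70% of its speed; a pose out of reach is approached as far as the arm can. A call with a gripper value outside its range is refused whole. The fingers move at their own pace and stop on an object; "squeeze" is the grip in N (left out, the last holds). Time passes only in rows, so rows that repeat a pose let the fingers close. It gives the time, the measured TCP pose, the force and the opening at its end, in the units of the state.
- arm.observe(): the state, without advancing time (a new reading comes with each control period).
- arm.get_image(name): name is "side" or "top"; returns (picture, depth): 420x560x3 uint8, red, green, blue; 420x560 float32, m along the optical axis (not along the pixel's ray), 0 where there is no reading.
- arm.get_calibration(name): a dict with "intrinsics" (3x3 intrinsics, pixels), "D" ([k1, k2, p1, p2, k3] as OpenCV has them; the pictures are not rectified), "rvec" (rotation vector, rad) and "tvec" (3), from world to camera coordinates, as OpenCV has them. Camera axes: x right, y down, z forward; pixel columns grow to the right and rows downward; lengths in m; the calibration is good to about 2 mm. A picture is of the moment at which its call begins. get_calibration takes no time and is no camera call.
- arm.sign_off(): hands the job in, once; it reports no verdict.
The state is a dict: "clock": time; "joints": joint angles; "dq": joint speeds; "joint_efforts": joint torques, N m; "position": TCP position; "ee_rot": TCP orientation; "force": force on the tool from outside, world axes, zero at the start; "ft_torque": the same for the moment, N m; "width": opening from 0.0 (shut) to 1.0 (fully open).
Only numpy, scipy, OpenCV 4.12 (cv2) and the standard library are available. Lean on these libraries where they do the work, as an engineer would, in place of code of your own. Each camera call takes 0.05 s, during which the arm holds its last target. There are 200 camera calls.

## Working session

There is one attempt and no reset: what is moved stays moved. The work goes in short steps, Python scripts to look and compute and a tool call to move; the robot and the scene stay as the last step left them, time stands still between calls to the robot, and variables do not carry over. Pictures are saved under pics/ and viewed, about 8 in all and at most 12, crops included, and the job is handed in when it is done.

Besides the shell and the picture viewer there is one more tool, called after "Call:" by a JSON object that holds its "name" and its "arguments". carry_out: Moves the arm, as the interface text tells. Its arguments: {"type":"object","properties":{"plan":{"type":"array"},"squeeze":{"type":"number"}},"required":["plan"]}

```bash
mkdir -p pics; cat > h.py <<'E'
import numpy as np, cv2
from cell import arm
def save(n,f,crop=None,s=1):
    im,d=arm.get_image(n); np.savez('/tmp/'+f+'.npz',im=im,d=d)
    o=im[...,::-1]
    if crop: o=o[crop[1]:crop[3],crop[0]:crop[2]]
    cv2.imwrite('pics/'+f+'.png',cv2.resize(o,None,fx=s,fy=s)); return im,d
def pts(n,uv,d):
    c=arm.get_calibration(n); R=cv2.Rodrigues(np.array(c['rvec'],float))[0]; t=np.array(c['tvec'],float).ravel()
    q=cv2.undistortPoints(np.array(uv,float).reshape(-1,1,2),np.array(c['intrinsics']),np.array(c['D'])).reshape(-1,2)
    z=np.array(d).reshape(-1,1); return (np.c_[q,np.ones(len(q))]*z-t)@R
def cloud(n,d):
    v,u=np.nonzero(d>0); return u,v,pts(n,np.c_[u,v],d[v,u])
def ray(n,uv,h):
    a,b=pts(n,[uv,uv],[0.0,1.0]); return a+(b-a)*(h-a[2])/(b[2]-a[2])
def proj(n,p):
    c=arm.get_calibration(n); return cv2.projectPoints(np.array(p,float).reshape(-1,3),np.array(c['rvec'],float),np.array(c['tvec'],float),np.array(c['intrinsics']),np.array(c['D']))[0].reshape(-1,2)
E
python3 - <<'E'
from h import *
for n in('side','top'):
    im,d=save(n,n+'0'); c=arm.get_calibration(n); R=cv2.Rodrigues(np.array(c['rvec'],float))[0]
    print(n,-R.T@np.array(c['tvec']).ravel(),R[2],(d>0).mean())
print(arm.observe(),arm.tip_reach)
E
```

```text
side [ 0.28461446 -1.20956111  0.58224985] [ 0.13314416  0.91897295 -0.37116217] 0.78875
top [0.13806195 0.17494182 1.02315246] [ 0.33889547 -0.17349745 -0.92468832] 0.9958886054421768
{'clock': 0.1, 'joints': array([-1.39161334,  0.43513883,  0.02496973,  1.5739915 , -0.01158972,
        1.13396967, -0.07509512]), 'dq': array([-0.00051708, -0.00203712,  0.00035178, -0.00131624,  0.00038129,
        0.00075897,  0.00041471]), 'joint_efforts': array([ 2.43936673e-03, -6.69118094e+01,  9.87521075e-01, -3.15142322e+01,
       -6.06045267e-02,  3.75928392e-02,  9.45715306e-05]), 'position': array([0.17373764, 0.60000082, 0.29153797]), 'ee_rot': array([-4.41240176e-01, -3.11039103e+00,  2.13822181e-03]), 'force': array([-0.63386451,  0.66007312, -0.84838366]), 'ft_torque': array([ 0.01395663, -0.00104192,  0.03718899]), 'width': 1.0037097727008757} 0.0655
```

View pics/side0.png

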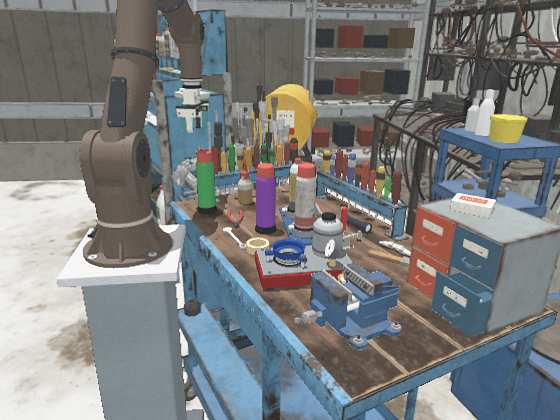

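View pics/top0.png

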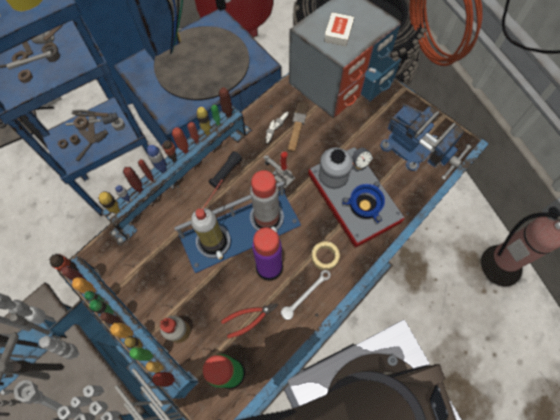

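Side view: the red-capped cans are green (206,180), purple (265,195) and white (305,195). In the top view the white one is at (264,195) in the rack, with purple (267,252) in front of it, yellow (207,230) in the other cup, and the ring at (367,202). White body plus rack cup fits the description, so I'll measure it and confirm with a crop.

```bash
python3 - <<'E'
from h import *
D={}
for n in('side','top'):
    z=np.load('/tmp/%s0.npz'%n); im,d=z['im'],z['d']; D[n]=(im,d)
    hsv=cv2.cvtColor(im,cv2.COLOR_RGB2HSV); u,v,P=cloud(n,d); H=hsv[v,u]
    def rep(name,m):
        p=P[m]
        if len(p)>5: print(n,name,len(p),'med',np.median(p,0).round(4),'lo',np.percentile(p,3,0).round(4),'hi',np.percentile(p,97,0).round(4))
    red=((H[:,0]<8)|(H[:,0]>172))&(H[:,1]>130)&(H[:,2]>90)
    boxes={'side':{'white':(293,158,320,182),'purple':(253,158,278,182),'green':(195,145,218,170)},'top':{'white':(248,168,280,200),'purple':(250,225,284,252),'green':(200,350,245,390)}}[n]
    for k,(a,b,c,e) in boxes.items():
        s=(u>=a)&(u<c)&(v>=b)&(v<e)
        rep(k+' cap',s&red)
        m=s&red; 
        if m.sum()>5:
            zt=np.percentile(P[m][:,2],97); rep(k+' captop',m&(P[:,2]>zt-.006))
    blue=(H[:,0]>105)&(H[:,0]<125)&(H[:,1]>170)
    rb={'side':(262,232,312,270),'top':(343,178,390,225)}[n]
    s=(u>=rb[0])&(u<rb[2])&(v>=rb[1])&(v<rb[3]); rep('ring',s&blue); rep('ringtop',s&blue&(P[:,2]>.075)&(P[:,2]<.09))
    if n=='top':
        w=(u>175)&(u<300)&(v>185)&(v<275)&blue; rep('rackblue',w&(P[:,2]<.05))
        p=P[w&(P[:,2]<.04)&(P[:,2]>-.01)][:,:2]; print('rackrect',cv2.minAreaRect(p.astype(np.float32)))
        s=(u>300)&(u<410)&(v>150)&(v<250)&(P[:,2]>.035)&(P[:,2]<.055); p=P[s][:,:2]; print('deckrect',cv2.minAreaRect(p.astype(np.float32)))
        s=(u>190)&(u<232)&(v>205)&(v<255)&(P[:,2]>.08); rep('yellow',s)
        s=(u>314)&(u<358)&(v>142)&(v<190)&(P[:,2]>.08); rep('reservoir',s)
        cr=im[140:280,175:415,::-1]; cv2.imwrite('pics/crop1.png',cv2.resize(cr,None,fx=3.3,fy=3.3,interpolation=cv2.INTER_CUBIC))
E
```

```text
side white cap 179 med [0.5234 0.0113 0.2173] lo [0.5054 0.0028 0.2007] hi [0.5521 0.1711 0.232 ]
side white captop 49 med [0.5234 0.0171 0.2303] lo [0.5072 0.0072 0.2267] hi [0.5524 0.0502 0.2324]
side purple cap 192 med [0.411  0.0602 0.2066] lo [0.3867 0.0511 0.1902] hi [0.4354 0.092  0.2199]
side purple captop 56 med [0.4114 0.0681 0.2183] lo [0.3897 0.0541 0.2145] hi [0.4353 0.0932 0.2202]
side green cap 218 med [0.2386 0.2624 0.1997] lo [0.1987 0.2419 0.1376] hi [0.2631 0.3752 0.2204]
side green captop 46 med [0.2259 0.2571 0.2188] lo [0.1999 0.2446 0.2148] hi [0.2422 0.2892 0.221 ]
side ring 207 med [ 0.4428 -0.1937  0.0701] lo [ 0.3906 -0.2546  0.0649] hi [ 0.4822 -0.168   0.0828]
side ringtop 88 med [ 0.4438 -0.194   0.0805] lo [ 0.4032 -0.2504  0.076 ] hi [ 0.4841 -0.1666  0.0832]
top white cap 518 med [0.523  0.0363 0.231 ] lo [0.5031 0.0122 0.0037] hi [0.6489 0.0588 0.2341]
top white captop 386 med [0.5276 0.0356 0.2316] lo [0.5061 0.0139 0.2288] hi [0.5495 0.0565 0.2343]
top purple cap 508 med [0.4075 0.0837 0.2194] lo [0.3857 0.0611 0.2028] hi [0.4327 0.1074 0.222 ]
top
[... 157 characters left out ...]
506 0.2152] hi [0.2416 0.2953 0.2223]
top green captop 614 med [0.2186 0.2726 0.22  ] lo [0.1969 0.2507 0.2173] hi [0.2405 0.2947 0.2224]
top ring 502 med [ 0.4449 -0.2091  0.0695] lo [ 0.402  -0.2422  0.0627] hi [ 0.4797 -0.1637  0.0833]
top ringtop 180 med [ 0.4443 -0.2121  0.0803] lo [ 0.4014 -0.2439  0.0762] hi [ 0.4811 -0.1619  0.0844]
rackrect ((0.0, 0.0), (0.0, 0.0), 0.0)
deckrect ((0.48297908902168274, -0.20056480169296265), (0.24337826669216156, 0.14896072447299957), 2.617640256881714)
top yellow 811 med [0.5121 0.1843 0.1735] lo [0.5005 0.1595 0.0869] hi [0.5392 0.2095 0.2114]
top reservoir 1004 med [ 0.541  -0.1623  0.1304] lo [ 0.5134 -0.2279  0.0849] hi [ 0.5797 -0.1329  0.1551]
```

View pics/crop1.png

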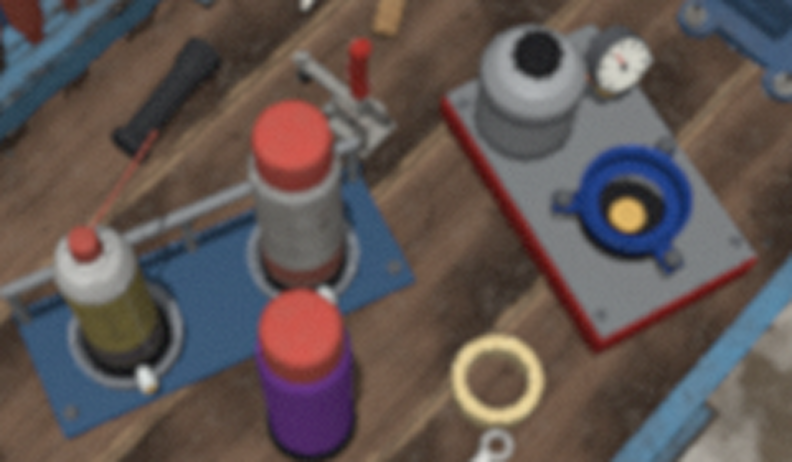

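The crop shows the white can at (293,190) in the holder's cup, and the purple look-alike at (305,360) outside it. Next I'll refine the cap and ring centres with rim fits.

```bash
python3 - <<'E'
from h import *
z=np.load('/tmp/top0.npz'); im,d=z['im'],z['d']; hsv=cv2.cvtColor(im,cv2.COLOR_RGB2HSV); u,v,P=cloud('top',d); H=hsv[v,u]
def fit(name,m,cen,rmin,rmax):
    from scipy.optimize import least_squares
    p=P[m][:,:2]; r=np.hypot(*(p-cen).T); p=p[(r>rmin)&(r<rmax)]
    print(name,len(p)); return p
red=((H[:,0]<8)|(H[:,0]>172))&(H[:,1]>110)
m=red&(abs(P[:,2]-.231)<.008)&(np.hypot(P[:,0]-.5265,P[:,1]-.0357)<.05)
hull=cv2.convexHull(P[m][:,:2].astype(np.float32)); print('cap',cv2.minEnclosingCircle(hull),cv2.fitEllipse(hull),np.median(P[m],0))
blue=(H[:,0]>105)&(H[:,0]<125)&(H[:,1]>150)
m=blue&(P[:,2]>.077)&(P[:,2]<.088)&(np.hypot(P[:,0]-.441,P[:,1]+.203)<.06)
p=P[m][:,:2]; hull=cv2.convexHull(p.astype(np.float32)); print('ring',cv2.minEnclosingCircle(hull),cv2.fitEllipse(hull),np.median(P[m],0))
from scipy.optimize import least_squares
f=least_squares(lambda q:np.hypot(p[:,0]-q[0],p[:,1]-q[1])-q[2],[.441,-.203,.041],loss='soft_l1',f_scale=.002); print(f.x)
m=(H[:,1]>20)&(P[:,2]>.035)&(P[:,2]<.055)
a=arm.observe()['position']; print((np.array([.5265,.0357,.258])-a)*100)
E
```

```text
cap ((0.5289144515991211, 0.03444796800613403), 0.026692314073443413) ((0.5285348892211914, 0.03470673784613609), (0.05098442733287811, 0.05220005661249161), 82.91218566894531) [0.52606137 0.03560801 0.23143725]
ring ((0.4425594210624695, -0.20327123999595642), 0.04437211528420448) ((0.4416297674179077, -0.2031688541173935), (0.08288364112377167, 0.08732718974351883), 27.885679244995117) [ 0.44425044 -0.21023046  0.08073879]
[ 0.44175692 -0.20304591  0.04025442]
[ 35.27623597 -56.43008198  -3.35379735]
```

Call:
{"name": "carry_out", "arguments": {"plan": [[0,0,3,0,9.18],[3,-2,7,0,9.18],[6,-6,8,0,9.18],[9,-10,8,0,9.18],[12,-14,8,0,9.18],[15,-18,8,0,9.18],[18,-22,8,0,9.18],[20,-26,8,0,9.18],[22,-30,8,0,9.18],[24,-34,8,0,9.18],[26,-38,8,0,9.18],[28,-42,8,0,9.18],[30,-46,8,0,9.18],[32,-50,8,0,9.18],[34,-54,8,0,9.18],[35.3,-56.4,8,0,9.18],[35.3,-56.4,8,0,9.18],[35.3,-56.4,8,0,9.18]], "squeeze": 50}}

```text
clock: 1.9
position: [0.5266, 0.0358, 0.3711]
ee_rot: [-0.443, -3.109, 0.002]
force: [0.4, -0.2, -0.2]
width: 1.0
```

Call:
{"name": "carry_out", "arguments": {"plan": [[0.15,-0.1,-3,0,9.18],[0.15,-0.1,-6,0,9.18],[0.15,-0.1,-9,0,9.18],[0.15,-0.1,-11.3,0,9.18],[0.15,-0.1,-11.3,0,9.18],[0.15,-0.1,-11.3,0,7],[0.15,-0.1,-11.3,0,6],[0.15,-0.1,-11.3,0,5],[0.15,-0.1,-11.3,0,4.5],[0.15,-0.1,-11.3,0,4.5],[0.15,-0.1,-11.3,0,4.5]], "squeeze": 50}}

```text
clock: 3.0
position: [0.5284, 0.0348, 0.2587]
ee_rot: [-0.443, -3.11, 0.002]
force: [0.1, 0.2, 4.2]
width: 0.612
```

```bash
python3 - <<'E'
from h import *
save('side','grip',(180,100,400,290),3.3); o=arm.observe(); print(o['position'],o['force'],o['ft_torque'],o['width'])
E
```

```text
[0.52838263 0.03480241 0.2586608 ] [-0.35608659 -0.35900497  3.82047928] [0.06872821 0.18423599 0.01635464] 0.6086649119440947
```

View pics/grip.png

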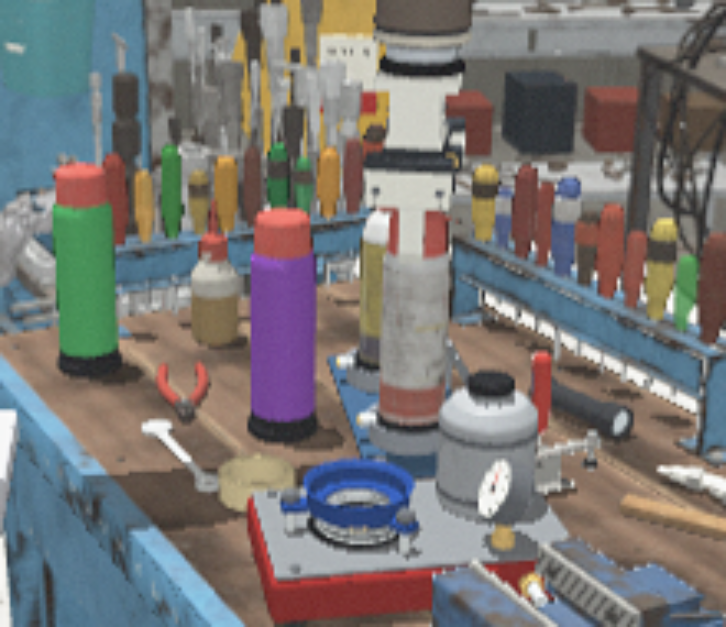

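The cap is gripped at 56 mm opening, centred in the pads. Pulling straight up.

Call:
{"name": "carry_out", "arguments": {"plan": [[0,0,0.4,0,4.5],[0,0,0.8,0,4.5],[0,0,1.2,0,4.5],[0,0,1.7,0,4.5],[0,0,2.5,0,4.5],[0,0,4,0,4.5],[0,0,6,0,4.5],[0,0,8,0,4.5],[0,0,10,0,4.5],[0,0,12,0,4.5],[0,0,14,0,4.5],[0,0,15,0,4.5],[0,0,15,0,4.5],[0,0,15,0,4.5]], "squeeze": 50}}

```text
clock: 4.45
position: [0.5282, 0.0348, 0.4082]
ee_rot: [-0.443, -3.11, 0.002]
force: [-0.3, 0.6, -2.6]
width: 0.611
```

```bash
python3 - <<'E'
from h import *
im,d=save('side','lift',(180,60,400,290),2.6); o=arm.observe(); print(o['position'],o['force'],o['ft_torque'],o['width'])
u,v,P=cloud('side',d); x,y,z=o['position']
m=(np.hypot(P[:,0]-x,P[:,1]-y)<.05)&(P[:,2]<z-.09)&(P[:,2]>.1)
for h in np.arange(.14,.31,.02):
    k=m&(abs(P[:,2]-h)<.01); q=P[k]
    if len(q)>3: print(round(h,2),k.sum(),q.min(0).round(4),q.max(0).round(4),((q[:,0].min()+q[:,0].max())/2).round(4))
print('lowest',P[m][:,2].min())
E
```

```text
[0.52804145 0.03482662 0.40776528] [-1.27541964  0.27732768 -3.07520703] [ 0.01377917 -0.00362563 -0.02305305] 0.611781902174029
0.16 57 [ 0.4967 -0.0058  0.1606] [0.5649 0.0275 0.1699] 0.5308
0.18 151 [ 0.4978 -0.0059  0.1701] [0.564  0.0519 0.1899] 0.5309
0.2 131 [ 0.4997 -0.0037  0.1902] [0.5608 0.0326 0.2096] 0.5302
0.22 139 [ 0.4993 -0.0034  0.2101] [0.5587 0.0327 0.23  ] 0.529
0.24 137 [ 0.4996 -0.0023  0.2301] [0.5622 0.0347 0.2499] 0.5309
0.26 138 [ 0.5003 -0.0035  0.2501] [0.5606 0.0266 0.27  ] 0.5305
0.28 140 [ 0.4999 -0.0036  0.2702] [0.5594 0.0304 0.2899] 0.5297
0.3 147 [ 0.4995 -0.0033  0.29  ] [0.5583 0.0309 0.3097] 0.5289
lowest 0.1605658386168724
```

View pics/lift.png

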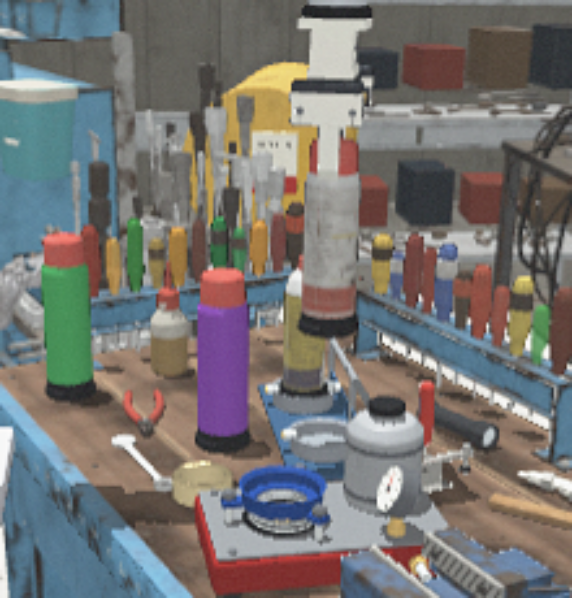

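The can is out (foot at about 0.161 m) and upright, and the yellow can is still in its cup. Carrying it over the ring.

Call:
{"name": "carry_out", "arguments": {"plan": [[-1,-2,0,0,4.5],[-1.8,-5,0,0,4.5],[-2.9,-8,0,0,4.5],[-4,-11,0,0,4.5],[-5.1,-14,0,0,4.5],[-6.2,-17,0,0,4.5],[-7.3,-20,0,0,4.5],[-8.2,-22.5,0,0,4.5],[-8.65,-23.8,0,0,4.5],[-8.65,-23.8,0,0,4.5],[-8.65,-23.8,-2,0,4.5],[-8.65,-23.8,-4,0,4.5],[-8.65,-23.8,-5.5,0,4.5],[-8.65,-23.8,-5.5,0,4.5],[-8.65,-23.8,-5.5,0,4.5]], "squeeze": 50}}

```text
clock: 6.0
position: [0.4416, -0.2026, 0.3528]
ee_rot: [-0.442, -3.108, 0.002]
force: [-0.3, 0.7, -2.6]
width: 0.61
```

```bash
python3 - <<'E'
from h import *
from scipy.optimize import least_squares
o=arm.observe(); print(o['position'],o['force'],o['width']); x,y,z=o['position']
for n in('side','top'):
    im,d=save(n,'over_'+n,(220,120,380,290) if n=='side' else (250,110,450,260),3.4); u,v,P=cloud(n,d)
    H=cv2.cvtColor(im,cv2.COLOR_RGB2HSV)[v,u]; blue=(H[:,0]>105)&(H[:,0]<125)&(H[:,1]>150)
    near=np.hypot(P[:,0]-.442,P[:,1]+.203)<.06
    def fit(name,p,r):
        f=least_squares(lambda q:np.hypot(p[:,0]-q[0],p[:,1]-q[1])-r,[.442,-.203],loss='soft_l1',f_scale=.002); print(n,name,len(p),f.x.round(4),np.abs(f.fun).mean().round(5))
    for h0,h1 in((.14,.20),(.20,.26)): fit('can %.2f'%h0,P[near&(P[:,2]>h0)&(P[:,2]<h1)],.031)
    fit('ring',P[near&blue&(P[:,2]>.077)&(P[:,2]<.088)],.041)
    s=near&(P[:,2]>.09)&(P[:,2]<.14); print('lowest',P[s][:,2].min())
E
```

```text
[ 0.44161129 -0.20262028  0.35277636] [-0.27215244  0.67186682 -2.56660553] 0.6099518979250435
side can 0.14 552 [ 0.4442 -0.2052] 0.00119
side can 0.20 598 [ 0.4443 -0.2051] 0.00112
side ring 92 [ 0.4434 -0.209 ] 0.00149
lowest 0.10570254027219386
top can 0.14 336 [ 0.4435 -0.202 ] 0.00054
top can 0.20 400 [ 0.4436 -0.2022] 0.00052
top ring 107 [ 0.4423 -0.2034] 0.00153
lowest 0.10804162709657071
```

View pics/over_side.png

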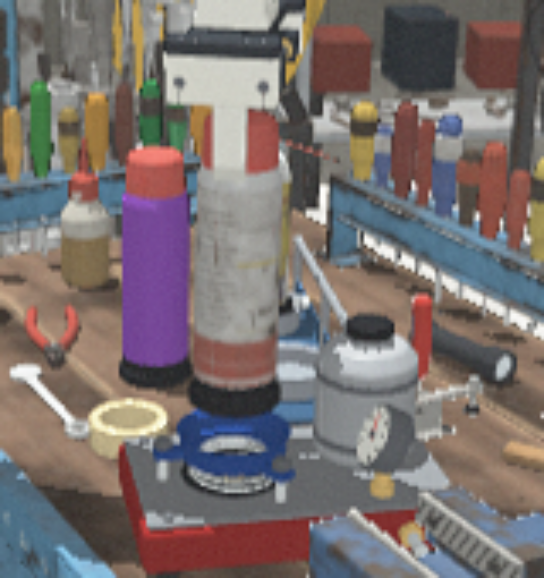

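The can hangs upright over the ring, about 1 mm off in x and 1–3 mm in y. I'll correct that and lower to just inside the ring.

Call:
{"name": "carry_out", "arguments": {"plan": [[-0.1,-0.15,0,0,4.5],[-0.1,-0.15,-1,0,4.5],[-0.1,-0.15,-2,0,4.5],[-0.1,-0.15,-2.6,0,4.5],[-0.1,-0.15,-3.1,0,4.5],[-0.1,-0.15,-3.5,0,4.5],[-0.1,-0.15,-3.8,0,4.5],[-0.1,-0.15,-3.8,0,4.5]], "squeeze": 55}}

```text
clock: 6.9
position: [0.4409, -0.2045, 0.3152]
ee_rot: [-0.443, -3.11, 0.002]
force: [-0.8, -0.1, -2.9]
width: 0.61
```

No side force, and the foot is inside the ring wall. Pressing down in small steps.

Call:
{"name": "carry_out", "arguments": {"plan": [[0,0,-0.3,0,4.5],[0,0,-0.6,0,4.5],[0,0,-0.9,0,4.5],[0,0,-1.2,0,4.5],[0,0,-1.2,0,4.5]], "squeeze": 60}}

```text
clock: 7.4
position: [0.4415, -0.2049, 0.3039]
ee_rot: [0.443, 3.109, -0.003]
force: [-1.5, 0.0, 8.5]
width: 0.607
```

Call:
{"name": "carry_out", "arguments": {"plan": [[0,0,-0.3,0,4.5],[0,0,-0.6,0,4.5],[0,0,-0.8,0,4.5],[0,0,-0.9,0,4.5],[0,0,-0.9,0,4.5]], "squeeze": 60}}

```text
clock: 7.9
position: [0.442, -0.2052, 0.2966]
ee_rot: [0.443, 3.107, -0.002]
force: [-5.9, 1.5, 18.4]
width: 0.611
```

```bash
python3 - <<'E'
from h import *
from scipy.optimize import least_squares
o=arm.observe(); print(o['position'],o['ee_rot'],o['force'],o['ft_torque'],o['width'])
for n in('side','top'):
    im,d=save(n,'press_'+n,(220,120,380,290),3.4); u,v,P=cloud(n,d)
    H=cv2.cvtColor(im,cv2.COLOR_RGB2HSV)[v,u]; blue=(H[:,0]>105)&(H[:,0]<125)&(H[:,1]>150)
    near=np.hypot(P[:,0]-.442,P[:,1]+.203)<.06
    def fit(name,p,r):
        f=least_squares(lambda q:np.hypot(p[:,0]-q[0],p[:,1]-q[1])-r,[.442,-.203],loss='soft_l1',f_scale=.002); print(n,name,len(p),f.x.round(4),np.abs(f.fun).mean().round(5))
    for h0 in(.09,.12,.15,.18): fit('can %.2f'%h0,P[near&(P[:,2]>h0)&(P[:,2]<h0+.03)],.031)
    z=P[near&blue][:,2]; print('blue z',np.percentile(z,[5,50,80,90,95,98]).round(4))
    z0=np.load('/tmp/over_%s.npz'%n); u,v,P=cloud(n,z0['d']); H=cv2.cvtColor(z0['im'],cv2.COLOR_RGB2HSV)[v,u]; near=np.hypot(P[:,0]-.442,P[:,1]+.203)<.06
    z=P[near&(H[:,0]>105)&(H[:,0]<125)&(H[:,1]>150)][:,2]; print('before',np.percentile(z,[5,50,80,90,95,98]).round(4))
E
```

```text
[ 0.44197954 -0.20523914  0.29655665] [ 4.42852265e-01  3.10682977e+00 -1.82772189e-03] [-5.94520467  1.52903452 18.4183614 ] [0.69060559 1.3578548  0.04587551] 0.6113668651237257
side can 0.09 259 [ 0.4445 -0.2074] 0.00118
side can 0.12 272 [ 0.4448 -0.2073] 0.00121
side can 0.15 277 [ 0.4447 -0.2074] 0.00106
side can 0.18 284 [ 0.4448 -0.2075] 0.00105
blue z [0.05   0.057  0.0636 0.0651 0.0662 0.0672]
before [0.0655 0.0715 0.0787 0.0806 0.082  0.083 ]
top can 0.09 145 [ 0.4432 -0.2038] 0.00055
top can 0.12 153 [ 0.4432 -0.2039] 0.00047
top can 0.15 165 [ 0.4435 -0.2042] 0.00053
top can 0.18 178 [ 0.4436 -0.2044] 0.00063
blue z [0.0517 0.0627 0.0656 0.0665 0.0674 0.0687]
before [0.0482 0.0704 0.081  0.0831 0.0854 0.1114]
```

View pics/press_side.png

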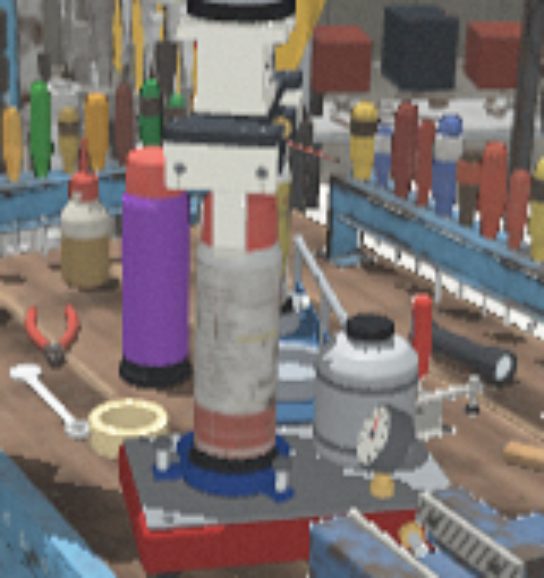

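The ring has dropped about 16 mm and the can is vertical. There is a 6 N side load in x, so I'll ease it slightly while keeping the press.

Call:
{"name": "carry_out", "arguments": {"plan": [[-0.05,0,-0.2,0,4.5],[-0.1,0,-0.25,0,4.5],[-0.1,0,-0.25,0,4.5],[-0.1,0,-0.25,0,4.5],[-0.1,0,-0.25,0,4.5]], "squeeze": 60}}

```text
clock: 8.5
position: [0.4418, -0.2056, 0.2965]
ee_rot: [0.442, 3.104, -0.0]
force: [-6.6, 3.1, 26.1]
width: 0.608
```

```bash
python3 - <<'E'
from h import *
for n in('side','top'):
    im,d=arm.get_image(n); u,v,P=cloud(n,d); H=cv2.cvtColor(im,cv2.COLOR_RGB2HSV)[v,u]
    z=P[(np.hypot(P[:,0]-.442,P[:,1]+.203)<.06)&(H[:,0]>105)&(H[:,0]<125)&(H[:,1]>150)][:,2]; print(n,np.percentile(z,[50,90,95]).round(4))
    if n=='top': cv2.imwrite('pics/final_top.png',im[...,::-1])
o=arm.observe(); print(o['clock'],o['position'],o['force'],o['ft_torque'],o['width'],abs(o['dq']).max())
E
```

```text
side [0.0573 0.0651 0.066 ]
top [0.0616 0.0669 0.0678]
8.6 [ 0.44181378 -0.20556925  0.29648562] [-6.8536409   3.65852478 25.73378052] [1.04234054 1.850162   0.03776342] 0.6043975996059676 0.002329263295693662
```

View pics/final_top.png

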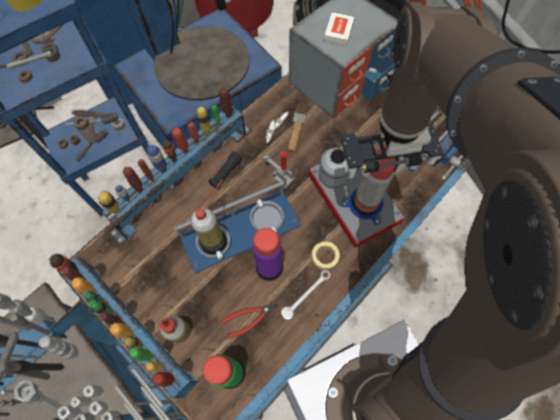

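The press is steady at the stop: about 26 N, with no further travel. The yellow can, tape, cutters and torch have not moved (207,230 / 325,255 / 245,320 / 225,168). Handing in.

```bash
python3 -c "
from cell import arm
print(arm.sign_off()); o=arm.observe(); print(o['clock'],o['position'],o['force'],o['width'])"
```

```text
the job is handed in; nothing more can be done
None
the job is handed in; nothing more can be done
```

I pulled the white red-capped can straight up out of its holder, stood it in the sprung ring and pressed it down to the stop. I handed in while still gripping and pressing it, at about 8.6 s; the sign-off gives no verdict.

**Last checks that passed:**
- **Ring:** it sits about 16 mm lower than before in both views, and a harder push moved it no further.
- **Force and grip:** about 26 N downward reading on the tool, gripping the cap at about 56 mm opening with 60 N set.
- **Can:** upright and still. The top camera puts it about 1 mm off the ring's axis.
- **Other items:** the yellow can, tape, cutters and torch look unmoved in the last top picture.

**Checks that disagreed:**
- **Side load:** about 7 N in x and 4 N in y remained, and one small correction did not reduce it.
- **Camera offset:** the two cameras differ by a few millimetres in y, so I positioned the can relative to the ring within each view.

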